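# Snug down the cover of a soap mould in cross order

## Robot

A 7-joint arm with a two-finger parallel gripper is mounted at the origin on the work surface. World frame = base frame: x ahead of the robot, y to its left, z up, the work surface at z = 0. Lengths are in m, angles in rad, forces in N, time in s.
With the tool pointing down it reaches from about 0.35 to 0.9 m from the base axis. Payload 8.1 kg.
Tool frame: the origin (TCP) lies between the finger pads; the fingertips stand 22 mm ahead of it and the grasp point (between the pads) lies 3 mm ahead of it (arm.tip_reach is the distance from the TCP to the fingertips, in m); z points along the fingers, y is the line along which they close (so a half turn about z gives the same grasp; the last joint's range is limited). The gripper opens to 92 mm and grips with 3 to 60 N. Pads are 19 mm wide; open, the fingers measure 130 mm over their backs; the gripper's body (75 mm by 190 mm) begins 47 mm behind the grasp point.
Start: joints at [1.174, 0.434, 0.025, 1.573, -0.012, 1.134, -0.075], TCP at [0.181, -0.598, 0.211] pointing down, gripper open.
Joint ranges: [-2.62, 2.62], [-0.44, 2.09], [-1.27, 1.32], [0.08, 2.57], [-1.32, 4.46], [0.12, 2], [-2.74, 2.74]. Speed limits (rad/s): [2.22, 2.22, 3.01, 3.01, 3.14, 3.14, 3.14].

## Interface

Orientations are given as a rotation vector (axis times angle).
In Python, from cell import telemetry, vision, job, arm gives the robot as it stands. The module is installed in compiled form; this text tells all that it offers.
- The arm moves only by the shell command python3 -m creep 'ROWS' [FORCE]. ROWS is text: rows parted by semicolons, each of 7 numbers parted by spaces: the finger opening in cm, from 0 to 9.18, then the shift along the tool's x, y, z in cm, then the turn, a rotation vector about the tool's x, y, z in degrees. A call has 1 to 5 rows; each row is the pose to reach, as a shift and turn from the pose commanded when the call began, along the tool's axes at that moment; what a row does not reach only later rows make up. A row lasts 1/8 s, in which the tool goes at most 62.5 mm and 10.7 degrees, less where a joint would pass 70% of its speed; a pose out of reach is approached as far as the arm can. A call with a gripper value outside its range is refused whole. The fingers move at their own pace and stop on an object; FORCE is the grip in N (left out, the last holds). Time passes only in rows, so rows that repeat a pose let the fingers close. It gives the time, the measured TCP pose, the force, the opening and the grip force at its end, in the units of the state.
- telemetry.observe(): the state, without advancing time (a new reading comes with each control period).
- vision.get_image(name): name is "scene" or "top" or "wrist"; returns the picture (480x640x3 uint8, red, green, blue); there is no depth.
- vision.camera_info(name): a dict with "fov_y" (degrees; the focal length in pixels is half the picture's height over the tangent of half this angle, whatever the lens; pixels are square), "cx", "cy" (the principal point, pixels), "extrinsics" (4x4, takes a point from camera to world coordinates). Camera axes: x right, y down, z forward; pixel columns grow to the right and rows downward; lengths in m; the calibration is good to about 2 mm. The wrist camera is an equidistant fisheye: a pixel r from the principal point sees the ray r / f radians off the axis. A picture is of the moment at which its call begins: read the wrist's pose just before it. camera_info takes no time and is no camera call; for the wrist camera it gives the pose at the moment of the call.
- job.sign_off(): hands the job in; it is judged then, once.
The state is a dict: "clock": time; "joints": joint angles; "dq": joint speeds; "joint_efforts": joint torques, N m; "position": TCP position; "ee_rot": TCP orientation; "force": force on the tool from outside, world axes, zero at the start; "ft_torque": the same for the moment, N m; "width": opening from 0.0 (shut) to 1.0 (fully open); "gripper_force": force on a finger pad.
Only numpy, scipy, OpenCV 4.12 (cv2) and the standard library are available. Lean on these libraries where they do the work, as an engineer would, in place of code of your own. Each camera call takes 0.05 s, during which the arm holds its last target. There are 200 camera calls.

## Task

The cover of the soap mould is being tightened a little at a time, and on this pass the red knob is already at its mark. Give the three black knobs their share in star order: first the one diagonally across from the red knob, then the remaining two one after the other, each turned clockwise until its white-tipped end points at the dark mark at its corner of the cover, and not past it. Finish each knob before you start on the next.

Things in the scene. Friction and masses are not known exactly. Their poses are not given: they have to be found in the camera images.
- mould: White soap mould 210 mm square, at any yaw, fixed, with a low lifting handle on its +x and -x sides and an aluminium cover, top 78 mm above the bench. Origin: centre of its underside; x, y along the sides, z up. Four like wing knobs at (+-66, +-66) mm: the red at (+66, +66) is immovable, already at its mark. Marks: dark lines on the cover, on the diagonal from each knob out to its corner.
- knob_across (a joint): Black wing knob, vertical axis at (-66, -66) mm in the mould's frame, across from the red; turned first. Upright bar 46 long, 16 thick, from 92 to 122 mm above the bench, one end white; grip its flat sides at 112 mm, on the axis. Disc 42 wide and grey collar 60 wide below it. Value in rad: 0 = white end at its mark, negative = that far anticlockwise of it from above; grows clockwise.
- knob_left (a joint): Black wing knob, vertical axis at (-66, +66) mm in the mould's frame, bar as on knob_across. Value in rad: 0 = white end at its mark, negative = that far anticlockwise of it from above; grows clockwise. Starts between -1.3 and -0.6; turns from -1.5 to 1.0, so no stop at the mark.
- knob_right (a joint): Black wing knob, vertical axis at (+66, -66) mm in the mould's frame, bar as on knob_across. Value in rad: 0 = white end at its mark, negative = that far anticlockwise of it from above; grows clockwise. All knobs turn in place with light even friction (0.1 N m), have no spring and stay where left.

How it is judged:
On the way, in this order (a step that is already met when the one before it is completed fails the run):
1. the knob across from the red one is at its mark (within 0.2 rad) while the other two are still short of theirs (by over 0.4 rad) (value of joint knob_across between -0.2 and 0.2 rad and value of joint each of knob_left, knob_right below -0.4 rad), for 0.2 s.
2. one of the remaining two is at its mark (within 0.2 rad) while the last is still short of its own by over 0.4 rad (value of joint knob_across between -0.2 and 0.2 rad and ((value of joint knob_left between -0.2 and 0.2 rad and value of joint knob_right below -0.4 rad) or (value of joint knob_right between -0.2 and 0.2 rad and value of joint knob_left below -0.4 rad))), for 0.2 s.
At the end, for the whole second after the job is handed in: All three black knobs are at their marks, within 0.2 rad (about 11 degrees) either way, and still (value of joint knob_across between -0.2 and 0.2 rad and value of joint knob_left between -0.2 and 0.2 rad and value of joint knob_right between -0.2 and 0.2 rad and velocity of joint knob_across between -0.05 and 0.05 rad/s and velocity of joint knob_left between -0.05 and 0.05 rad/s and velocity of joint knob_right between -0.05 and 0.05 rad/s); the robot touches nothing.
It fails at once if a black knob is turned past its mark by more than 0.4 rad (value of joint any of knob_across, knob_left, knob_right above 0.4 rad).
It also fails if it takes over 56 s, if anything falls off the work surface, if the arm or the gripper's body presses on something with over 40 N, if the wrist force passes 120 N, or if a joint passes its speed limit or range.

## Working session

There is one attempt and no reset: what is moved stays moved. The work goes in short steps, Python scripts to look and compute and a shell command to move; the robot and the scene stay as the last step left them, time stands still between calls to the robot, and variables do not carry over. Pictures are saved under pics/ and viewed, at most 10 in all, crops included, and the job is handed in when it is done.

```bash
mkdir -p pics; python3 - <<'E'
from cell import telemetry, vision
import cv2,numpy as np
np.set_printoptions(precision=4,suppress=True)
s=telemetry.observe()
print(s)
for n in ["top","scene"]:
    im=vision.get_image(n); cv2.imwrite(f"pics/{n}0.png",im[:,:,::-1]); print(n,vision.camera_info(n))
E
```

```text
{'clock': 0.0, 'joints': array([ 1.1744,  0.4352,  0.025 ,  1.5741, -0.0116,  1.134 , -0.0751]), 'dq': array([ 0.003 ,  0.0017,  0.0019, -0.002 ,  0.0003,  0.0003,  0.0008]), 'joint_efforts': array([  0.0004, -66.7857,   0.9846, -31.4459,  -0.0608,   0.0432,
         0.0002]), 'position': array([ 0.1808, -0.5977,  0.2105]), 'ee_rot': array([-3.1063, -0.4595,  0.0006]), 'force': array([ 0.1681,  0.0305, -0.3618]), 'ft_torque': array([0.0032, 0.006 , 0.0292]), 'gripper_force': 0.0, 'width': 1.0000224427299835}
top {'fov_y': 52.256549463155594, 'cx': 320.1327883809996, 'cy': 240.84027230861687, 'extrinsics': array([[-0.027 , -0.9905,  0.1348,  0.4806],
       [-0.9994,  0.0299,  0.0194,  0.0288],
       [-0.0232, -0.1342, -0.9907,  0.7181],
       [ 0.    ,  0.    ,  0.    ,  1.    ]])}
scene {'fov_y': 55.06838256209794, 'cx': 320.9125751790172, 'cy': 240.6435797816856, 'extrinsics': array([[-0.1197,  0.6438, -0.7558,  1.0571],
       [ 0.9928,  0.0781, -0.0908,  0.0668],
       [ 0.0006, -0.7612, -0.6485,  0.487 ],
       [ 0.    ,  0.    ,  0.    ,  1.    ]])}
```

View pics/top0.png

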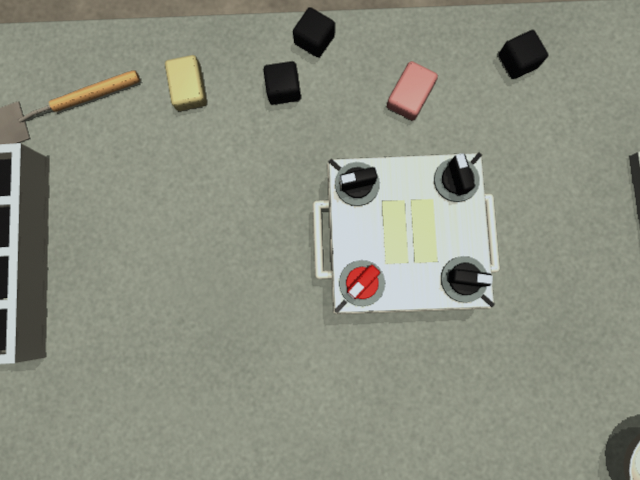

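View pics/scene0.png

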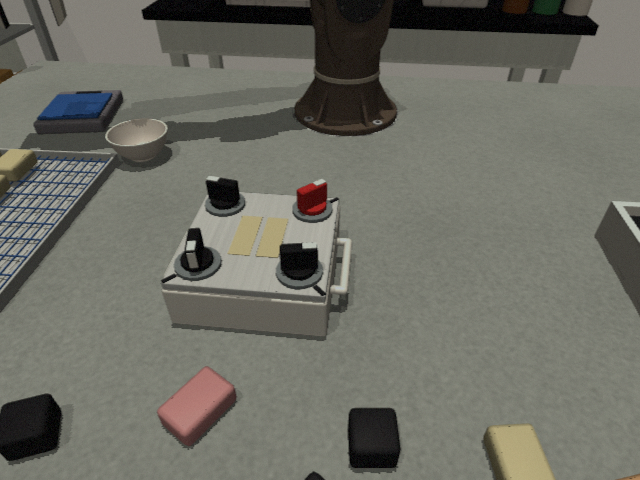

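The top picture shows the mould with the red knob at (362,283). The across knob is at (458,178), knob_left at (467,280) and knob_right at (357,183). The scene picture shows the same four knobs at (313,205), (198,255), (225,198) and (300,265). I'll enlarge both.

```bash
python3 - <<'E'
import cv2
a=cv2.imread("pics/top0.png")[140:325,310:510]; cv2.imwrite("pics/topc.png",cv2.resize(a,None,fx=3.2,fy=3.2,interpolation=cv2.INTER_CUBIC)) 
a=cv2.imread("pics/scene0.png")[160:340,150:370]; cv2.imwrite("pics/scenec.png",cv2.resize(a,None,fx=3.2,fy=3.2,interpolation=cv2.INTER_CUBIC))
E
```

```text
(no output)
```

View pics/topc.png

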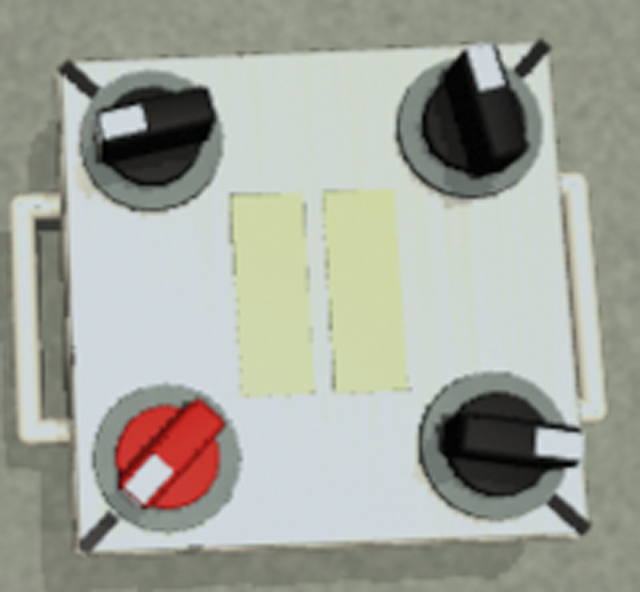

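View pics/scenec.png

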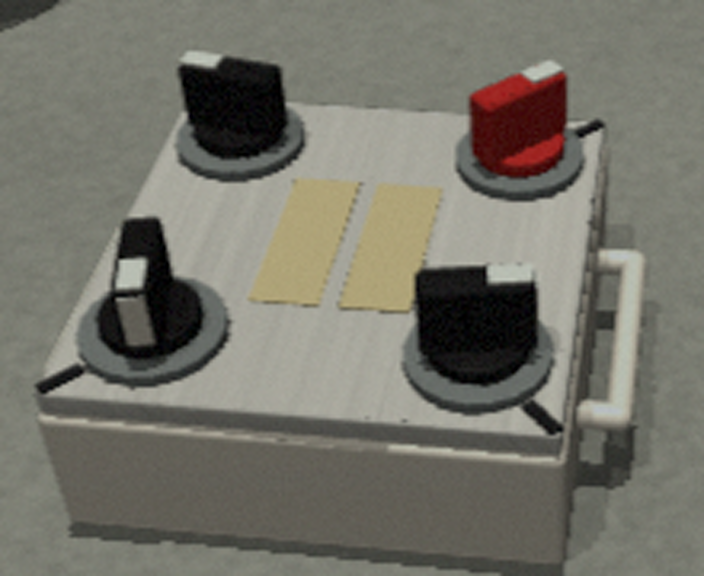

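The crops show clearly which end of each bar is white. All three black knobs sit about 40–60° anticlockwise of their marks. I read the collar centres and white-end points from both crops and triangulate them.

```bash
cat > h.py <<'E'
import numpy as np
from cell import vision
def ray(n,p):
    c=vision.camera_info(n);f=240/np.tan(np.radians(c["fov_y"]/2));E=c["extrinsics"]
    d=E[:3,:3]@np.array([(p[0]-c["cx"])/f,(p[1]-c["cy"])/f,1]);return E[:3,3],d/np.linalg.norm(d)
def tri(rays):
    A=sum(np.eye(3)-np.outer(d,d) for o,d in rays);b=sum((np.eye(3)-np.outer(d,d))@o for o,d in rays)
    x=np.linalg.solve(A,b);return x,max(np.linalg.norm((np.eye(3)-np.outer(d,d))@(x-o)) for o,d in rays)
E
python3 - <<'E'
from h import *
np.set_printoptions(precision=4,suppress=True)
T=lambda p:(p[0]/3.2+309.7,p[1]/3.2+139.7)
S=lambda p:(p[0]/3.2+149.7,p[1]/3.2+159.7)
col=dict(red=((167,457),(519,157)),across=((470,127),(153,330)),left=((492,446),(240,140)),right=((151,140),(478,367)))
tip=dict(red=((136,496),(558,66)),across=((481,46),(131,289)),left=((580,445),(185,59)),right=((101,126),(535,273)))
C={k:tri([ray("top",T(a)),ray("scene",S(b))]) for k,(a,b) in col.items()}
W={k:tri([ray("top",T(a)),ray("scene",S(b))]) for k,(a,b) in tip.items()}
for k in C: print(k,C[k],W[k])
P={k:v[0] for k,v in C.items()}; c=sum(P.values())/4
# yaw fit
q=dict(red=66+66j,across=-66-66j,left=-66+66j,right=66-66j)
z=sum(np.conj(q[k])*complex(*(P[k]-c)[:2]) for k in q); yaw=np.angle(z)
print("c",c,"yaw",np.degrees(yaw),abs(z)/sum(abs(v)**2 for v in q.values()))
for k in q:
    a=complex(*c[:2])+q[k]*1e-3*np.exp(1j*yaw); w=complex(*W[k][0][:2])-a
    mk=np.angle(q[k])+yaw
    print(k,"axis",a,"tip ang",np.degrees(np.angle(w)),"r",abs(w),"mark",np.degrees(mk),"val",-np.degrees(np.angle(w*np.exp(-1j*mk))))
from cell import telemetry
from scipy.spatial.transform import Rotation as R
print(R.from_rotvec(telemetry.observe()["ee_rot"]).as_matrix(), telemetry.observe()["position"])
E
```

```text
red (array([ 0.5113, -0.0119,  0.0795]), np.float64(0.0004204225150762937)) (array([0.4949, 0.0036, 0.1201]), np.float64(0.00021145733027500636))
across (array([ 0.6448, -0.143 ,  0.079 ]), np.float64(0.00036901761806474665)) (array([ 0.6663, -0.1376,  0.1209]), np.float64(0.00024999556837910223))
left (array([ 0.5122, -0.1442,  0.0782]), np.float64(0.0009815239981779556)) (array([ 0.5095, -0.1656,  0.12  ]), np.float64(0.00044595738778423075))
right (array([ 0.6449, -0.0105,  0.0739]), np.float64(0.0002512731328552567)) (array([0.6391, 0.0118, 0.1209]), np.float64(0.00013978653252441473))
c [ 0.5783 -0.0774  0.0777] yaw 90.37737815881287 0.0010057684087634536
red axis (0.5118545459194138-0.01184576084717491j) tip ang 137.7402142598579 r 0.02296256872923635 mark 135.37737815881286 val -2.3628361010450294
across axis (0.6447210933045998-0.14297348707599394j) tip ang 14.086584828892065 r 0.02222460127511473 mark -44.622621841187126 val -58.70920667007918
left axis (0.5127239564975973-0.14384289765417746j) tip ang -98.38007297944591 r 0.0219514436100404 mark 225.37737815881286 val -36.24254886174123
right axis (0.6438516827264164-0.010976350268991394j) tip ang 101.73513079182072 r 0.023263890671573462 mark 45.377378158812874 val -56.35775263300785
[[ 0.9571  0.2896 -0.0005]
 [ 0.2896 -0.9571  0.0012]
 [-0.0001 -0.0013 -1.    ]] [ 0.1808 -0.5978  0.2107]
```

Heights and fit agree with the text: yaw is 90.4° and the values are about −59°, −36° and −56°. First I move above the across knob.

```bash
cat > go.py <<'E'
import sys,numpy as np
from cell import telemetry
from scipy.spatial.transform import Rotation as R
x,y,z,a=map(float,sys.argv[1:5])
s=telemetry.observe();M=R.from_rotvec(s["ee_rot"]).as_matrix()
cur=np.degrees(np.arctan2(M[1,0],M[0,0]))
Rt=R.from_euler("z",a,degrees=True).as_matrix()@np.diag([1,-1,-1.])
print("t",round(s["clock"],2),"pos",s["position"].round(4),"xang",cur.round(2),"j7",s["joints"][6].round(2),"F",s["force"].round(1))
print("shift cm",(M.T@(np.array([x,y,z])-s["position"])*100).round(2),"turn",np.degrees(R.from_matrix(M.T@Rt).as_rotvec()).round(2))
E
python3 -m creep '9 5.4 -2.82 0 0 0 0.6; 9 10.8 -5.64 0 0 0 1.2; 9 16.2 -8.46 0 0 0 1.8; 9 21.6 -11.28 0 0 0 2.4; 9 27 -14.1 0 0 0 2.7'
python3 -m creep '7 5.4 -2.82 0 0 0 0; 7 10.8 -5.64 0 0 0 0; 7 16.2 -8.46 0 0 0 0; 7 21.6 -11.28 0 0 0 0; 7 27 -14.1 0 0 0 0'
python3 go.py 0.6447 -0.143 0.115 14.1
```

```text
clock: 0.72
position: [0.3996, -0.3835, 0.2112]
ee_rot: [-3.118, -0.386, 0.0]
force: [1.3, -0.6, 0.0]
width: 0.98
gripper_force: 0.0
clock: 1.35
position: [0.627, -0.1811, 0.211]
ee_rot: [3.118, 0.386, -0.001]
force: [-0.3, -0.1, -0.2]
width: 0.76
gripper_force: 0.0
t 1.35 pos [ 0.627  -0.1811  0.211 ] xang 14.11 j7 -1.19 F [-0.3 -0.1 -0.2]
shift cm [ 2.65 -3.26  9.6 ] turn [-0.    0.04  0.01]
```

```bash
python3 -m creep '6 2.6 -3.2 3 0 0 0; 6 2.6 -3.2 5 0 0 0; 6 2.6 -3.2 5 0 0 0'
python3 go.py 0.6447 -0.143 0.115 14.1
python3 - <<'E'
from cell import vision
import cv2
for n in("scene","top"):
    cv2.imwrite(f"pics/{n}1.png",vision.get_image(n)[:,:,::-1])
E
```

```text
clock: 1.72
position: [0.642, -0.1446, 0.1592]
ee_rot: [-3.117, -0.388, 0.007]
force: [-0.2, 0.6, 0.0]
width: 0.652
gripper_force: 0.0
t 1.73 pos [ 0.642  -0.1446  0.1592] xang 14.18 j7 -1.26 F [-0.2  0.6  0. ]
shift cm [ 0.32 -0.08  4.41] turn [-0.08  0.24  0.08]
```

View pics/scene1.png

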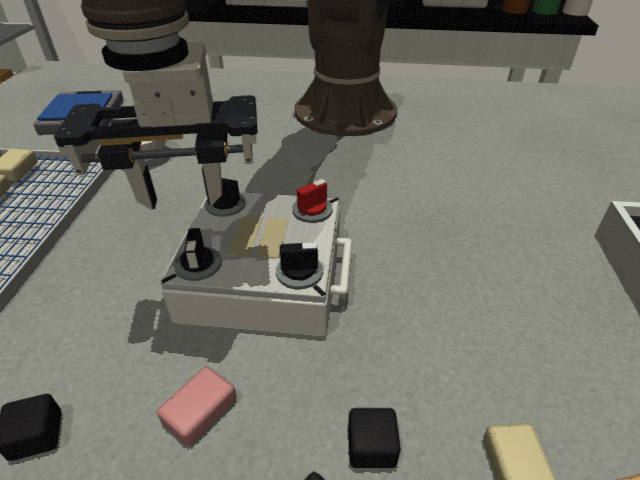

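The fingers' midpoint is about (182,203), above the across knob at (198,240). I check that against the projection.

```bash
python3 go.py 0.6447 -0.143 0.115 14.1; python3 - <<'E'
from cell import vision
import numpy as np
c=vision.camera_info("scene");p=np.linalg.inv(c["extrinsics"])@[.6435,-.1435,.139,1];f=240/np.tan(np.radians(c["fov_y"]/2));print(p[:2]/p[2]*f+[c["cx"],c["cy"]])
E
```

```text
t 1.82 pos [ 0.6433 -0.146   0.1617] xang 14.07 j7 -1.26 F [ 0.8 -1.  -0.5]
shift cm [ 0.21 -0.26  4.67] turn [ 0.03  0.01 -0.03]
[189.21912671 225.96855905]
```

```bash
python3 - <<'E'
import cv2,numpy as np
from cell import vision
from h import *
a=cv2.imread("pics/scene1.png")[120:290,60:270]; b=cv2.imread("pics/top1.png")[120:290,310:520]
cv2.imwrite("pics/c1.png",np.vstack([cv2.resize(x,None,fx=2,fy=1.75,interpolation=3) for x in(a,b)]) if 0 else np.hstack([cv2.resize(x,(395,320),interpolation=3) for x in(a,b)]))
for n,o in(("scene",(60,120)),("top",(310,120))):
  for z in (.122,.139):
    c=vision.camera_info(n);p=np.linalg.inv(c["extrinsics"])@[.6447,-.143,z,1];f=240/np.tan(np.radians(c["fov_y"]/2));u=p[:2]/p[2]*f+[c["cx"],c["cy"]];print(n,u,(u-o)*1.88)
E
```

```text
scene [191.83512536 237.38642178] [247.85003568 220.68647294]
scene [189.28558443 226.61492189] [243.05689873 200.43605315]
top [465.57208034 170.45401312] [292.47551104  94.85354466]
top [469.37993811 166.56919539] [299.63428364  87.55008733]
```

View pics/c1.png

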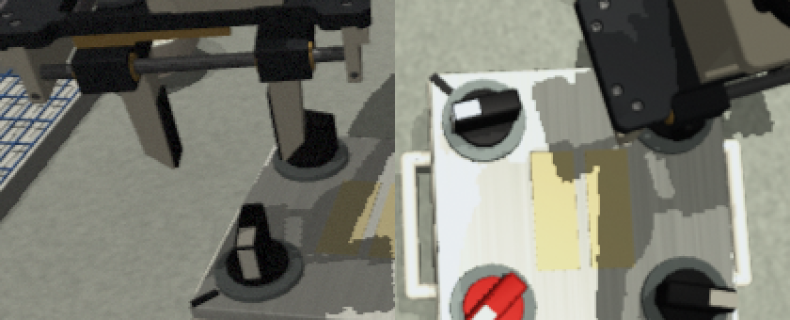

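```bash
python3 - <<'E'
from h import *
from cell import arm,telemetry
import cv2
print(arm.tip_reach,telemetry.observe()["clock"],telemetry.observe()["position"])
print(tri([ray("top",(432,193)),ray("scene",(214.8,205))]))
c=vision.camera_info("wrist");print(c)
cv2.imwrite("pics/w1.png",vision.get_image("wrist")[:,:,::-1])
E
```

```text
0.022 1.825 [ 0.64329688 -0.14601473  0.16170927]
(array([ 0.6141503 , -0.10597197,  0.15012434]), np.float64(0.012262793003920454))
{'fov_y': 65.70646984690485, 'cx': 315.9438526075303, 'cy': 238.89436709400283, 'extrinsics': array([[ 2.43467567e-01, -9.33830547e-01, -2.62076426e-01,
         7.13679942e-01],
       [-9.69908985e-01, -2.34320819e-01, -6.61083599e-02,
        -1.29100347e-01],
       [ 3.24043073e-04,  2.70285522e-01, -9.62780157e-01,
         3.35282166e-01],
       [ 0.00000000e+00,  0.00000000e+00,  0.00000000e+00,
         1.00000000e+00]])}
```

View pics/w1.png

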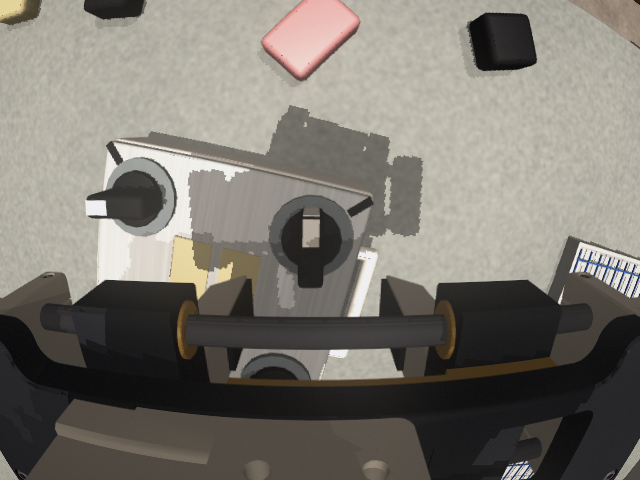

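The wrist view shows the knob bar along column 311, rows 208–287. The fingertips are at (245,280) and (385,280), so the lateral alignment is good. I check the along-bar offset by projection.

```bash
cat >> h.py <<'E'
def wproj(P):
    c=vision.camera_info("wrist");f=240/np.tan(np.radians(c["fov_y"]/2))
    p=(np.linalg.inv(c["extrinsics"])@np.r_[P,1])[:3];t=np.arctan2(np.hypot(p[0],p[1]),p[2]);a=np.arctan2(p[1],p[0])
    return (np.array([c["cx"],c["cy"]])+f*t*np.array([np.cos(a),np.sin(a)])).round(1)
E
python3 - <<'E'
from h import *
from cell import telemetry
from scipy.spatial.transform import Rotation as R
s=telemetry.observe();M=R.from_rotvec(s["ee_rot"]).as_matrix();p=s["position"]
print("clock",s["clock"])
for z in (0,.022):
  for y in(-.03,0,.03): print("tool",y,z,wproj(p+M@[0,y,z]))
a=np.array([.6447,-.143]);d=np.array([np.cos(np.radians(14.1)),np.sin(np.radians(14.1))])*.023
print("bar top ends",wproj([*(a+d),.122]),wproj([*(a-d),.122]),"collar",wproj([*a,.079]))
E
```

```text
clock 1.875
tool -0.03 0 [255.5 283.6]
tool 0 0 [314.4 284.1]
tool 0.03 0 [373.4 283.7]
tool -0.03 0.022 [261.4 268.7]
tool 0 0.022 [314.6 269. ]
tool 0.03 0.022 [367.8 268.8]
bar top ends [309.7 218.6] [310.1 290.5] collar [310.8 236.9]
```

```bash
cat > ov.py <<'E'
import sys,cv2
from h import *
from cell import telemetry
from scipy.spatial.transform import Rotation as R
def sproj(P,n="scene"):
    c=vision.camera_info(n);f=240/np.tan(np.radians(c["fov_y"]/2));p=(np.linalg.inv(c["extrinsics"])@np.r_[P,1])[:3];return p[:2]/p[2]*f+[c["cx"],c["cy"]]
s=telemetry.observe();M=R.from_rotvec(s["ee_rot"]).as_matrix();p=s["position"];h=.046*s["width"]
pts=[p+M@[x,y,.022] for x in(-.0095,.0095) for y in(-h,h)]
out=[]
for n,f in(("wrist",wproj),("scene",sproj)):
    uv=[f(P) for P in pts]; im=vision.get_image(n)[:,:,::-1].copy()
    u=np.mean(uv,0); k=3; w=130 if n=="wrist" else 65; k=390/(2*w)
    A=np.array([[k,0,195-k*u[0]],[0,k,280-k*u[1]]]); c=cv2.warpAffine(im,A,(390,560),flags=2)
    for q in uv: cv2.circle(c,tuple((A@[*q,1]).round().astype(int).tolist()),3,(0,255,0),1)
    print(n,A.round(2).tolist(),np.array(uv).round(1).tolist(),s["width"]); out.append(c)
cv2.imwrite(sys.argv[1],np.hstack(out))
E
python3 ov.py pics/ov1.png
```

```text
wrist [[1.5, 0.0, -276.9], [0.0, 1.5, -122.79]] [[262.2, 284.3], [367.0, 284.3], [260.7, 252.7], [368.5, 252.8]] 0.6520257708636058
scene [[3.0, 0.0, -364.98], [0.0, 3.0, -395.27]] [[212.4, 218.4], [162.4, 222.1], [211.5, 228.0], [160.3, 231.9]] 0.6520257708636058
```

View pics/ov1.png

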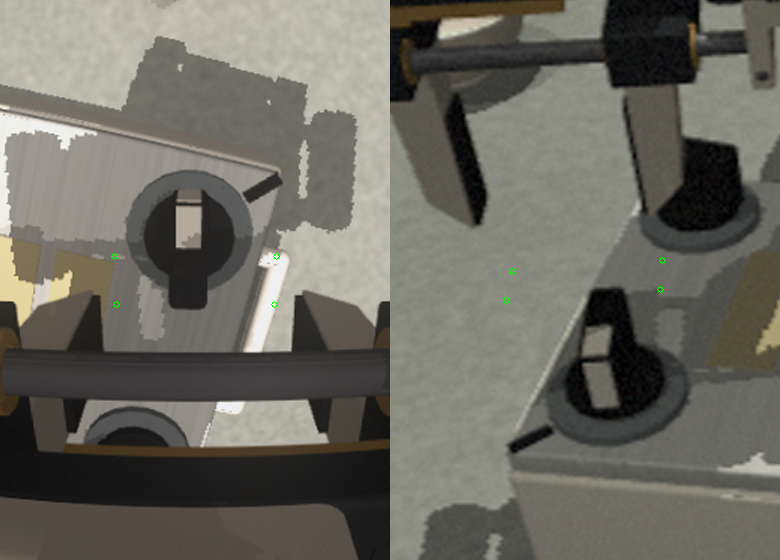

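```bash
python3 - <<'E'
from h import *
from cell import telemetry
from scipy.spatial.transform import Rotation as R
from scipy.optimize import least_squares
def sproj(P,n="scene"):
    c=vision.camera_info(n);f=240/np.tan(np.radians(c["fov_y"]/2));p=(np.linalg.inv(c["extrinsics"])@np.r_[P,1])[:3];return p[:2]/p[2]*f+[c["cx"],c["cy"]]
s=telemetry.observe();M=R.from_rotvec(s["ee_rot"]).as_matrix();p=s["position"]
obs=[(wproj,-1,(250.6,276.5)),(wproj,1,(381,276.5)),(sproj,1,(149.7,207.1)),(sproj,-1,(209,202))]
def r(v): return np.concatenate([f(p+M@[v[0]+.0095,v[1]+sg*v[3],v[2]])-q for f,sg,q in obs])
o=least_squares(r,[0,0,.02,.03],x_scale=.01);print(o.x,r(o.x).round(1),p,s["force"])
E
```

```text
[-0.01515477  0.00410548 -0.00164188  0.03404264] [ 5.2 18.5  7.9 18.4  0.7  1.6  0.2  2.5] [ 0.64378543 -0.14610319  0.16256426] [-0.10087519  0.15008463 -0.31986852]
```

```bash
sed -i 's/np.sin(a)\])).round(1)/np.sin(a)]))/' h.py; python3 - <<'E'
from h import *
from cell import telemetry
from scipy.spatial.transform import Rotation as R
from scipy.optimize import least_squares
def sproj(P,n="scene"):
    c=vision.camera_info(n);f=240/np.tan(np.radians(c["fov_y"]/2));p=(np.linalg.inv(c["extrinsics"])@np.r_[P,1])[:3];return p[:2]/p[2]*f+[c["cx"],c["cy"]]
s=telemetry.observe();M=R.from_rotvec(s["ee_rot"]).as_matrix();p=s["position"]
obs=[(wproj,-1,(250.6,276.5)),(wproj,1,(381,276.5)),(sproj,1,(149.7,207.1)),(sproj,-1,(209,202))]
def r(v): return np.concatenate([f(p+M@[v[0]+.0095,v[1]+sg*v[3],v[2]])-q for f,sg,q in obs])
o=least_squares(r,[0,0,.02,.03],x_scale=.01);print(o.x,r(o.x).round(1))
E
```

```text
[ 6.36495870e-06  6.76275258e-04 -1.44376873e-02  3.07208090e-02] [-1.   0.1  0.9  0.2  2.1 -0.  -2.2  1.2]
```

The fit shows x and y aligned, but the drawn fingertips stand about 36 mm higher than stated. I go down to the nominal height gently, keeping watch on the force, and test by closing.

```bash
python3 -m creep '6 0.2 -0.15 1.2 0 0 0; 6 0.2 -0.15 2.4 0 0 0; 6 0.2 -0.15 3.2 0 0 0; 6 0.2 -0.15 3.2 0 0 0'; python3 -m creep '6 0 0 0.7 0 0 0; 6 0 0 1.4 0 0 0;6 0 0 1.4 0 0 0'; python3 ov.py pics/ov2.png; python3 go.py 0.6447 -0.143 0.109 14.1
```

```text
clock: 2.48
position: [0.6443, -0.1431, 0.1282]
ee_rot: [-3.117, -0.386, 0.003]
force: [0.2, -0.6, 0.9]
width: 0.653
gripper_force: 0.0
clock: 2.85
position: [0.6445, -0.1431, 0.1146]
ee_rot: [-3.117, -0.386, 0.002]
force: [-0.5, -0.9, -0.2]
width: 0.656
gripper_force: 0.0
wrist [[1.5, 0.0, -276.88], [0.0, 1.5, -122.74]] [[261.9, 284.2], [367.3, 284.3], [260.4, 252.7], [368.8, 252.8]] 0.6561532899963971
scene [[3.0, 0.0, -392.64], [0.0, 3.0, -485.08]] [[220.3, 248.1], [172.6, 252.0], [219.7, 257.9], [170.9, 262.1]] 0.6561532899963971
t 2.95 pos [ 0.645  -0.1432  0.1153] xang 14.13 j7 -1.27 F [-0.2  0.6 -0.1]
shift cm [-0.02 -0.02  0.63] turn [0.   0.   0.03]
```

View pics/ov2.png

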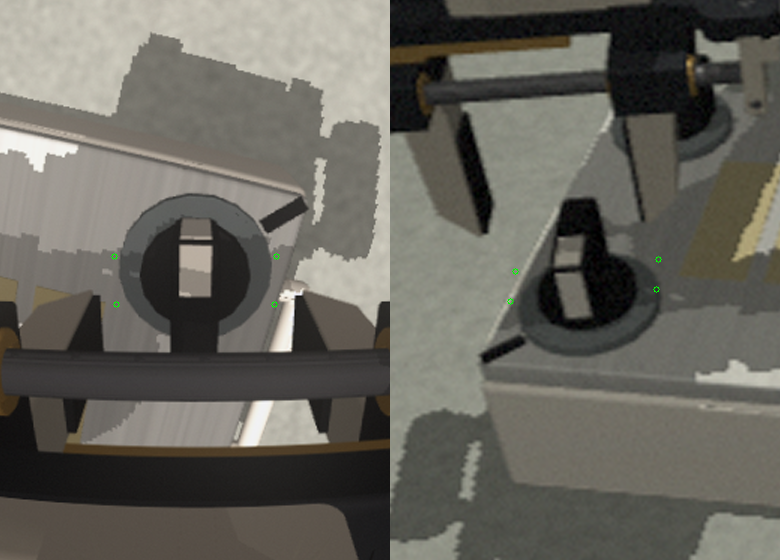

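The overlay again shows the fingertips near the bar's top rather than down its sides. I test by closing.

```bash
python3 -m creep '0.6 0 0 0 0 0 0; 0.6 0 0 0 0 0 0; 0.6 0 0 0 0 0 0; 0.6 0 0 0 0 0 0;0.6 0 0 0 0 0 0' 15; python3 -m creep '0.6 0 0 0 0 0 0; 0.6 0 0 0 0 0 0; 0.6 0 0 0 0 0 0'
```

```text
clock: 3.58
position: [0.645, -0.1432, 0.1153]
ee_rot: [3.118, 0.386, -0.0]
force: [1.3, 0.2, -0.4]
width: 0.159
gripper_force: 0.0
clock: 3.95
position: [0.645, -0.1431, 0.1153]
ee_rot: [3.118, 0.386, -0.0]
force: [0.2, 0.2, -0.2]
width: 0.068
gripper_force: 0.0
```

The fingers closed to 6 mm without touching the 16 mm bar. The tips really are about 14 mm behind the reported TCP, so the tool calibration is off by 36 mm along z. I open, go down another 32 mm in steps, and grip.

```bash
python3 -m creep '5 0 0 0 0 0 0; 5 0 0 0 0 0 0; 5 0 0 0 0 0 0; 5 0 0 0 0 0 0;5 0 0 0 0 0 0'; python3 -m creep '5 0 0 0.6 0 0 0; 5 0 0 1.2 0 0 0; 5 0 0 1.8 0 0 0; 5 0 0 1.8 0 0 0' ;python3 -m creep '5 0 0 0.5 0 0 0; 5 0 0 1.0 0 0 0; 5 0 0 1.4 0 0 0; 5 0 0 1.4 0 0 0'
```

```text
clock: 4.58
position: [0.645, -0.1432, 0.1153]
ee_rot: [3.118, 0.386, -0.0]
force: [-0.2, 0.1, 0.4]
width: 0.528
gripper_force: 0.0
clock: 5.08
position: [0.6445, -0.1431, 0.0965]
ee_rot: [-3.117, -0.386, 0.002]
force: [-0.2, -0.6, -0.9]
width: 0.545
gripper_force: 0.0
clock: 5.58
position: [0.6447, -0.1431, 0.0829]
ee_rot: [-3.118, -0.386, 0.001]
force: [1.0, -0.3, 0.2]
width: 0.545
gripper_force: 0.0
```

```bash
python3 -m creep '0.6 0 0 0 0 0 0; 0.6 0 0 0 0 0 0; 0.6 0 0 0 0 0 0; 0.6 0 0 0 0 0 0;0.6 0 0 0 0 0 0' 20; python3 -m creep '0.6 0 0 0 0 0 0; 0.6 0 0 0 0 0 0'; python3 go.py 0.6447 -0.143 0.083 -44.6
```

```text
clock: 6.2
position: [0.6448, -0.1422, 0.0834]
ee_rot: [-3.117, -0.387, 0.0]
force: [-2.1, 2.5, 3.5]
width: 0.172
gripper_force: 19.9
clock: 6.45
position: [0.6448, -0.1422, 0.0834]
ee_rot: [-3.117, -0.387, 0.0]
force: [-2.5, 4.6, 4.6]
width: 0.171
gripper_force: 19.9
t 6.45 pos [ 0.6448 -0.1422  0.0834] xang 14.17 j7 -1.27 F [-2.5  4.6  4.6]
shift cm [-0.03  0.07  0.04] turn [-5.000e-02  3.000e-02  5.877e+01]
```

It's gripped at 15.8 mm. I turn it 58° clockwise.

```bash
python3 -m creep '0.6 0 0 0 0 0 7; 0.6 0 0 0 0 0 14; 0.6 0 0 0 0 0 21; 0.6 0 0 0 0 0 28;0.6 0 0 0 0 0 35'; python3 -m creep '0.6 0 0 0 0 0 7; 0.6 0 0 0 0 0 14; 0.6 0 0 0 0 0 20; 0.6 0 0 0 0 0 23;0.6 0 0 0 0 0 23';python3 -m creep '0.6 0 0 0 0 0 0; 0.6 0 0 0 0 0 0'; python3 go.py 0.6447 -0.143 0.083 -44.6
```

```text
clock: 7.08
position: [0.6448, -0.1417, 0.0834]
ee_rot: [-3.088, 0.573, 0.001]
force: [-2.8, 5.9, 3.7]
width: 0.177
gripper_force: 20.0
clock: 7.7
position: [0.645, -0.1414, 0.0834]
ee_rot: [-2.913, 1.172, 0.001]
force: [-2.1, 6.3, 3.8]
width: 0.175
gripper_force: 20.0
clock: 7.95
position: [0.645, -0.1414, 0.0834]
ee_rot: [-2.914, 1.171, 0.002]
force: [-2.0, 7.2, 2.8]
width: 0.172
gripper_force: 20.0
t 7.95 pos [ 0.645  -0.1414  0.0834] xang -43.8 j7 -2.12 F [-2.   7.2  2.8]
shift cm [0.09 0.13 0.04] turn [-0.05  0.08  0.8 ]
```

```bash
python3 -m creep '5 0 0 0 0 0 0; 5 0 0 0 0 0 0; 5 0 0 0 0 0 0; 5 0 0 0 0 0 0;5 0 0 0 0 0 0'; python3 -m creep '5 0 0 -1.5 0 0 0; 5 0 0 -3.5 0 0 0; 5 0 0 -6 0 0 0; 5 0 0 -7 0 0 0; 5 0 0 -7 0 0 0'
python3 -m creep '5 0 0 0 0 0 -10; 5 0 0 0 0 0 -20; 5 0 0 0 0 0 -30; 5 0 0 0 0 0 -40; 5 0 0 0 0 0 -50'
python3 -m creep '5 0 0 0 0 0 -10; 5 0 0 0 0 0 -20; 5 0 0 0 0 0 -30; 5 0 0 0 0 0 -40; 5 0 0 0 0 0 -50'
python3 go.py 0.5127 -0.1438 0.153 81.6
```

```text
clock: 8.57
position: [0.645, -0.1433, 0.0833]
ee_rot: [2.914, -1.174, 0.0]
force: [0.2, -0.6, -0.1]
width: 0.539
gripper_force: 0.0
clock: 9.2
position: [0.6455, -0.1432, 0.1543]
ee_rot: [-2.914, 1.173, -0.003]
force: [0.1, 0.2, 0.4]
width: 0.545
gripper_force: 0.0
clock: 9.82
position: [0.6443, -0.143, 0.152]
ee_rot: [-3.136, -0.177, 0.003]
force: [0.7, -1.4, -0.3]
width: 0.546
gripper_force: 0.0
clock: 10.45
position: [0.6443, -0.143, 0.1521]
ee_rot: [-2.767, -1.486, 0.002]
force: [-0.0, 0.9, 0.1]
width: 0.546
gripper_force: 0.0
t 10.45 pos [ 0.6443 -0.143   0.1521] xang 56.47 j7 -0.6 F [-0.   0.9  0.1]
shift cm [ -7.34 -10.92  -0.07] turn [-1.100e-01  1.000e-02 -2.513e+01]
```

```bash
python3 -m creep '5 -2 -3 0 0 0 -8; 5 -4 -6 0 0 0 -16; 5 -6 -9 0 0 0 -25; 5 -7.3 -10.9 0 0 0 -25; 5 -7.3 -10.9 0 0 0 -25'; python3 -m creep '5 0 0 0 0 0 0; 5 0 0 0 0 0 0';  python3 go.py 0.5127 -0.1438 0.083 81.6
```

```text
clock: 11.08
position: [0.5119, -0.1434, 0.1527]
ee_rot: [-2.387, -2.041, 0.003]
force: [0.9, 0.5, -0.3]
width: 0.544
gripper_force: 0.0
clock: 11.32
position: [0.5147, -0.1428, 0.1531]
ee_rot: [-2.386, -2.043, -0.001]
force: [0.0, -0.6, 1.0]
width: 0.542
gripper_force: 0.0
t 11.32 pos [ 0.5147 -0.1428  0.1531] xang 81.15 j7 -0.17 F [ 0.  -0.6  1. ]
shift cm [-0.14 -0.18  7.01] turn [ 0.01 -0.02 -0.45]
```

```bash
python3 -m creep '5 -0.15 -0.15 1.5 0 0 0; 5 -0.15 -0.15 2.5 0 0 0; 5 -0.15 -0.15 3.5 0 0 0; 5 -0.15 -0.15 4.2 0 0 0; 5 -0.15 -0.15 4.2 0 0 0'; python3 -m creep '5 0 0 0.7 0 0 0; 5 0 0 1.4 0 0 0; 5 0 0 2.1 0 0 0; 5 0 0 2.8 0 0 0; 5 0 0 2.8 0 0 0'; python3 go.py 0.5127 -0.1438 0.083 81.6
python3 -m creep '0.6 0 0 0 0 0 0; 0.6 0 0 0 0 0 0; 0.6 0 0 0 0 0 0; 0.6 0 0 0 0 0 0;0.6 0 0 0 0 0 0' 20; python3 -m creep '0.6 0 0 0 0 0 0; 0.6 0 0 0 0 0 0'; python3 go.py 0.5127 -0.1438 0.083 45.4
```

```text
clock: 11.95
position: [0.5117, -0.1442, 0.1107]
ee_rot: [-2.386, -2.042, 0.001]
force: [1.6, -0.5, 1.0]
width: 0.548
gripper_force: 0.0
clock: 12.58
position: [0.5116, -0.1442, 0.0827]
ee_rot: [-2.386, -2.042, 0.001]
force: [-0.8, -0.5, 0.4]
width: 0.545
gripper_force: 0.0
t 12.57 pos [ 0.5116 -0.1442  0.0827] xang 81.13 j7 -0.22 F [-0.8 -0.5  0.4]
shift cm [ 0.05  0.1  -0.03] turn [-0.07 -0.   -0.47]
clock: 13.2
position: [0.5133, -0.1444, 0.0836]
ee_rot: [2.386, 2.042, 0.003]
force: [5.6, -1.0, -2.4]
width: 0.175
gripper_force: 20.0
clock: 13.45
position: [0.5133, -0.1445, 0.0837]
ee_rot: [2.386, 2.042, 0.003]
force: [5.7, -0.6, -3.8]
width: 0.175
gripper_force: 20.0
t 13.45 pos [ 0.5133 -0.1445  0.0837] xang 81.12 j7 -0.22 F [ 5.7 -0.6 -3.8]
shift cm [ 0.06 -0.07  0.07] turn [ 0.13 -0.05 35.72]
```

```bash
python3 -m creep '0.6 0 0 0 0 0 7; 0.6 0 0 0 0 0 14; 0.6 0 0 0 0 0 21; 0.6 0 0 0 0 0 28;0.6 0 0 0 0 0 33'; python3 -m creep '0.6 0 0 0 0 0 2; 0.6 0 0 0 0 0 2; 0.6 0 0 0 0 0 2'; python3 go.py 0.5127 -0.1438 0.083 45.4
python3 -m creep '5 0 0 0 0 0 0; 5 0 0 0 0 0 0; 5 0 0 0 0 0 0; 5 0 0 0 0 0 0;5 0 0 0 0 0 0'; python3 -m creep '5 0 0 -1.5 0 0 0; 5 0 0 -3.5 0 0 0; 5 0 0 -6 0 0 0; 5 0 0 -7 0 0 0; 5 0 0 -7 0 0 0'
python3 -m creep '5 0 0 0 0 0 -10; 5 0 0 0 0 0 -20; 5 0 0 0 0 0 -30; 5 0 0 0 0 0 -40; 5 0 0 0 0 0 -50'
python3 go.py 0.6439 -0.011 0.153 101.7
```

```text
clock: 14.08
position: [0.5127, -0.1442, 0.0836]
ee_rot: [2.87, 1.277, 0.002]
force: [2.1, -0.0, -0.9]
width: 0.172
gripper_force: 20.0
clock: 14.45
position: [0.5127, -0.1442, 0.0836]
ee_rot: [2.889, 1.232, 0.002]
force: [3.3, 0.3, 1.3]
width: 0.173
gripper_force: 20.0
t 14.45 pos [ 0.5127 -0.1442  0.0836] xang 46.2 j7 -0.74 F [3.3 0.3 1.3]
shift cm [ 0.03 -0.02  0.06] turn [ 0.04 -0.05  0.8 ]
clock: 15.08
position: [0.512, -0.1443, 0.0833]
ee_rot: [-2.89, -1.231, 0.0]
force: [0.7, 0.0, -0.7]
width: 0.543
gripper_force: 0.0
clock: 15.7
position: [0.5125, -0.1444, 0.1541]
ee_rot: [2.889, 1.23, 0.002]
force: [-0.1, 0.1, -0.7]
width: 0.539
gripper_force: 0.0
clock: 16.32
position: [0.5114, -0.1441, 0.1522]
ee_rot: [-2.092, -2.342, 0.001]
force: [-0.5, 0.7, 0.5]
width: 0.545
gripper_force: 0.0
t 16.32 pos [ 0.5114 -0.1441  0.1522] xang 96.46 j7 0.08 F [-0.5  0.7  0.5]
shift cm [11.74 14.67 -0.09] turn [-0.09 -0.05 -5.24]
```

```bash
python3 -m creep '5 3 3.7 0 0 0 -5; 5 6 7.4 0 0 0 -5; 5 9 11.2 0 0 0 -5; 5 11.7 14.6 0 0 0 -5; 5 11.7 14.6 0 0 0 -5'; python3 -m creep '5 0 0 0 0 0 0; 5 0 0 0 0 0 0';  python3 go.py 0.6439 -0.011 0.083 101.7
```

```text
clock: 16.95
position: [0.6457, -0.0081, 0.1518]
ee_rot: [-1.988, -2.429, -0.002]
force: [0.2, -0.1, -0.3]
width: 0.544
gripper_force: 0.0
clock: 17.2
position: [0.644, -0.0139, 0.1529]
ee_rot: [-1.997, -2.425, 0.002]
force: [0.1, 0.5, -0.3]
width: 0.541
gripper_force: 0.0
t 17.2 pos [ 0.644  -0.0139  0.1529] xang 101.04 j7 -0.1 F [ 0.1  0.5 -0.3]
shift cm [0.29 0.05 6.99] turn [-0.07  0.04 -0.66]
```

```bash
python3 -m creep '5 0.1 0.05 1.5 0 0 0; 5 0.1 0.05 2.5 0 0 0; 5 0.1 0.05 3.5 0 0 0; 5 0.1 0.05 4.2 0 0 0; 5 0.1 0.05 4.2 0 0 0'; python3 -m creep '5 0 0 0.7 0 0 0; 5 0 0 1.4 0 0 0; 5 0 0 2.1 0 0 0; 5 0 0 2.8 0 0 0; 5 0 0 2.8 0 0 0'; python3 go.py 0.6439 -0.011 0.083 101.7
python3 -m creep '0.6 0 0 0 0 0 0; 0.6 0 0 0 0 0 0; 0.6 0 0 0 0 0 0; 0.6 0 0 0 0 0 0;0.6 0 0 0 0 0 0' 20; python3 -m creep '0.6 0 0 0 0 0 0; 0.6 0 0 0 0 0 0'; python3 go.py 0.6439 -0.011 0.083 45.4
```

```text
clock: 17.82
position: [0.6447, -0.0113, 0.1106]
ee_rot: [-1.995, -2.426, 0.001]
force: [0.7, -0.5, 0.1]
width: 0.546
gripper_force: 0.0
clock: 18.45
position: [0.6446, -0.0114, 0.0825]
ee_rot: [-1.995, -2.426, 0.001]
force: [-0.7, -0.8, -0.3]
width: 0.544
gripper_force: 0.0
t 18.45 pos [ 0.6446 -0.0114  0.0825] xang 101.13 j7 -0.14 F [-0.7 -0.8 -0.3]
shift cm [ 0.05 -0.06 -0.05] turn [-0.07 -0.01 -0.57]
clock: 19.08
position: [0.6447, -0.0114, 0.0835]
ee_rot: [-1.995, -2.426, 0.001]
force: [-3.1, -0.2, 3.5]
width: 0.171
gripper_force: 20.0
clock: 19.32
position: [0.6447, -0.0114, 0.0835]
ee_rot: [-1.995, -2.426, 0.001]
force: [-4.1, -0.5, 5.3]
width: 0.172
gripper_force: 20.0
t 19.32 pos [ 0.6447 -0.0114  0.0835] xang 101.13 j7 -0.14 F [-4.1 -0.5  5.3]
shift cm [ 0.05 -0.07  0.05] turn [-3.000e-02  3.000e-02  5.573e+01]
```

Next I turn this one 55°, release it, back off up and away, and look.

```bash
python3 -m creep '0.6 0 0 0 0 0 7; 0.6 0 0 0 0 0 14; 0.6 0 0 0 0 0 21; 0.6 0 0 0 0 0 28;0.6 0 0 0 0 0 35'; python3 -m creep '0.6 0 0 0 0 0 7; 0.6 0 0 0 0 0 14; 0.6 0 0 0 0 0 18; 0.6 0 0 0 0 0 20; 0.6 0 0 0 0 0 20'; python3 -m creep '0.6 0 0 0 0 0 0; 0.6 0 0 0 0 0 0'; python3 go.py 0.6439 -0.011 0.083 45.4
python3 -m creep '5 0 0 0 0 0 0; 5 0 0 0 0 0 0; 5 0 0 0 0 0 0; 5 0 0 0 0 0 0;5 0 0 0 0 0 0'; python3 -m creep '5 0 0 -1.5 0 0 0; 5 0 0 -3.5 0 0 0; 5 0 0 -6 0 0 0; 5 0 0 -9 0 0 0; 5 0 0 -11 0 0 0'
python3 go.py 0.5 0.3 0.2 45
```

```text
clock: 19.95
position: [0.6438, -0.0113, 0.0835]
ee_rot: [-2.635, -1.709, 0.003]
force: [-8.3, -0.6, 7.8]
width: 0.171
gripper_force: 20.0
clock: 20.58
position: [0.6434, -0.011, 0.0835]
ee_rot: [-2.89, -1.23, 0.004]
force: [-9.4, 0.8, 9.3]
width: 0.173
gripper_force: 20.0
clock: 20.82
position: [0.6434, -0.011, 0.0835]
ee_rot: [-2.889, -1.23, 0.004]
force: [-8.5, -0.1, 9.3]
width: 0.172
gripper_force: 20.0
t 20.82 pos [ 0.6434 -0.011   0.0835] xang 46.13 j7 -0.95 F [-8.5 -0.1  9.3]
shift cm [0.03 0.03 0.05] turn [-0.12  0.12  0.73]
clock: 21.45
position: [0.6451, -0.0113, 0.0833]
ee_rot: [2.89, 1.231, 0.0]
force: [-0.7, -0.1, -0.1]
width: 0.541
gripper_force: 0.0
clock: 22.08
position: [0.6457, -0.0111, 0.1962]
ee_rot: [2.89, 1.231, 0.004]
force: [0.1, -0.5, 0.1]
width: 0.544
gripper_force: 0.0
t 22.07 pos [ 0.6457 -0.0111  0.1962] xang 46.13 j7 -0.93 F [ 0.1 -0.5  0.1]
shift cm [ 12.33 -32.07  -0.41] turn [ 0.1  -0.11  1.13]
```

```bash
python3 -m creep '5 2 -5.3 0 0 0 0; 5 4 -10.6 0 0 0 0; 5 6 -16 0 0 0 0; 5 8 -21 0 0 0 0; 5 10 -26 0 0 0 0'; python3 -m creep '5 2 -5 0 0 0 0; 5 2 -5 0 0 0 0; 5 2 -5 0 0 0 0; 5 2 -5 0 0 0 0'
python3 - <<'E'
from cell import vision
import cv2,numpy as np
a=vision.get_image("top")[140:325,310:510,::-1];b=vision.get_image("scene")[160:300,150:370,::-1]
cv2.imwrite("pics/end.png",np.hstack([cv2.resize(a,None,fx=2,fy=2,interpolation=2),cv2.resize(b,(400,370),interpolation=2)]))
E
```

```text
clock: 22.7
position: [0.5263, 0.2427, 0.1947]
ee_rot: [2.89, 1.231, 0.003]
force: [0.5, 1.3, -0.2]
width: 0.541
gripper_force: 0.0
clock: 23.2
position: [0.5057, 0.2885, 0.1936]
ee_rot: [2.891, 1.227, 0.001]
force: [1.0, -0.0, -0.1]
width: 0.543
gripper_force: 0.0
```

View pics/end.png

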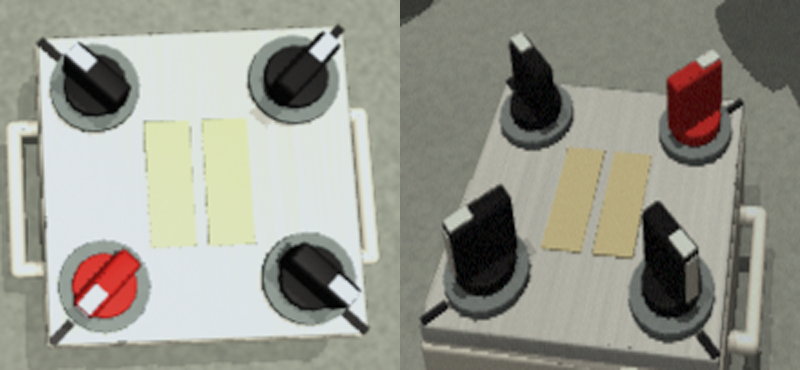

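All three white ends now point along their marks: across at (322,45), right at (80,52) and left at (345,290). The arm is clear, so I hand in.

```bash
python3 -c "
from cell import job
print(job.sign_off())"
```

```text
the job is handed in; nothing more can be done
None
```

I turned the three black knobs clockwise to their marks in star order (across, left, right), and the last picture shows each white end at its mark; the job is handed in at about 23 s, but sign-off returned no verdict.

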